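Open the top half of a walnut cupboard's split door

TASK

Open up the upper shelf of the inlaid walnut cupboard: swing the steel hold-down bar on its roof well up and leave it standing up, then draw the top half of the split door open until it stands about square to the cupboard, and leave it there. The bottom half stays shut with its bolt home, and the loose things round about, such as the copper jug near the door's swing, must stay where they are.

Things in the scene. Friction and masses are not known exactly. Their poses are not given: they have to be found in the camera images.
- cupboard: Fixed dark walnut cupboard with shell inlay, 160 deep (x) x 250 wide (y) x 215 high. Origin: centre of its underside, on the bench. Its own -x is the front, which carries the split door; the front of the two closed leaves (14 thick) is the plane x = -94. Its roof is flat at z = 215. Its place and yaw vary.
- hold_bar (a joint): Hinge of the steel hold-down bar lying along the cupboard's x on the roof, rad: 0 lying down (start, up to 0.06), grows as its front end is lifted up and back, stop at 1.75. Stiff hinge: it stays at whatever angle it is left; lifting at its front end takes about 2.5 N. Bar 16 wide, 9 thick; its front end sticks out 63 in front of the leaves.
- bar_grip (a point): Point in the middle of the bar's thickness and width, 117 forward of the bar's hinge and 20 back from its front end (43 in front of the leaves); free space on both sides and beneath. About 16 wide to pinch across the cupboard's y.
- bar_hinge (a point): Axis of the bar's hinge, at cupboard x = -20, y = -45, z = 227; the axis runs along the cupboard's y. The bar reaches 137 forward of it. A lip under the bar, 8 thick, hangs 30 down just in front of the top leaf and blocks it until the bar is lifted about 0.4 rad.
- leaf_top (a joint): Hinge of the top leaf, rad: 0 shut, 1.57 square to the cupboard, stop at 2.1, but the leaf meets the jug at about 1.85 to 1.95. Stiff vertical hinge at the cupboard's -y side; the leaf stays where it is left and needs about 1 N at the pull. Grows as the free edge (+y side) comes out towards the cupboard's -x and round.
- pull (a point): Centre of the steel pull on the top leaf: level round bar 10 thick, 80 long, its centre 46 off the leaf's front face (41 clear behind it), a post at each end (70 clear between). 187 above the bench, 26 below the leaf's top edge. It is 200 along the leaf from the hinge axis and 53 in front of it. Its axes turn with the leaf: y away from the hinge, -x outward.
- leaf_hinge (a point): Vertical axis of the top leaf, at half the leaf's height (160 above the bench), at cupboard x = -87, y = -125, in the middle of the leaf's thickness. The leaf is 14 thick, 246 wide, 105 high, from 108 to 213 above the bench.
- leaf_low (a joint): Hinge of the bottom leaf (same axis, leaf from 6 to 106 above the bench), rad: 0 shut; it must stay shut, and is bolted.
- bolt (a joint): Steel barrel bolt on the bottom leaf's front near its free edge, m: 0 is home in its keeper on the cupboard's side, grows as it is drawn back to 0.03. To be left alone.
- bolt_knob (a point): End of the bolt's small knob, 85 above the bench, sticking out 27 in front of the bottom leaf.
- jug: Loose waisted copper jug, 72 across, 150 high, with a wire handle, standing near the hinge side in front of the cupboard, just beyond where the square-open leaf reaches. Origin: centre of its underside.
- roof_cup: Loose copper cup 52 across, 40 high, on the cupboard's roof behind. Origin: centre of its underside.
- box_front: Loose inlaid walnut box 85 x 60 x 50 high on the bench in front of the doors, under the path of the top leaf. Origin: centre of its underside.
- box_side: Loose inlaid walnut box 130 x 85 x 70 high on the robot's left. Origin: centre of its underside.
- hammer: Loose hammer lying on the bench on the robot's left.
- graver: Loose wooden-handled graver lying on the bench on the robot's left.
- bowl: Loose copper bowl 120 across, 50 high, on the bench's far side. Origin: centre of its underside.
- mug: Loose brass beaker 72 across, 95 high, on the robot's right. Origin: centre of its underside.

How it is judged:
On the way, in this order (a step that is already met when the one before it is completed fails the run):
1. the hold-down bar is swung up (over 0.8 rad) while the top leaf is still shut (below 0.15 rad) (value of joint hold_bar above 0.8 rad and value of joint leaf_top below 0.15 rad), for 0.2 s.
2. the top leaf is drawn open past 1.3 rad with the bar still up (value of joint leaf_top above 1.3 rad and value of joint hold_bar above 0.8 rad), for 0.2 s.
At the end, for the whole second after the job is handed in: The top leaf stands still about square to the cupboard (1.3 to 1.85 rad, 75 to 106 degrees), the hold-down bar stands up by itself (over 0.8 rad, 46 degrees), the bottom leaf is shut (within 0.04 rad) with its bolt home (within 6 mm), and each loose thing is within 30 mm of where it started (all of step 2 and value of joint leaf_top below 1.85 rad and value of joint leaf_low below 0.04 rad and value of joint bolt below 0.006 m and velocity of joint leaf_top between -0.05 and 0.05 rad/s and velocity of joint hold_bar between -0.05 and 0.05 rad/s and distance of each of jug, roof_cup, box_front, box_side, hammer, graver, bowl, mug from where it was at the start of the episode below 0.03 m); the robot touches nothing.
It fails at once if the bottom leaf is opened (over 0.04 rad) or its bolt drawn (over 6 mm) (value of joint leaf_low above 0.04 rad or value of joint bolt above 0.006 m).
It fails at once if the top leaf is forced out (over 0.15 rad) past the bar while the bar is down (below 0.3 rad) (value of joint leaf_top above 0.15 rad and value of joint hold_bar below 0.3 rad).
It fails at once if the jug is tipped (over 0.35 rad) (angle between jug's own z axis and vertical above 0.35 rad).
It fails at once if a loose thing is shifted more than 30 mm (distance of any of jug, roof_cup, box_front, box_side, hammer, graver, bowl, mug from where it was at the start of the episode above 0.03 m).
It also fails if it takes over 58 s, if anything falls off the work surface, if the arm or the gripper's body presses on something with over 40 N, if the wrist force passes 120 N, or if a joint passes its speed limit or range.

ROBOT

A 6-joint arm with a two-finger parallel gripper is mounted at the origin on the work surface. World frame = base frame: x ahead of the robot, y to its left, z up, the work surface at z = 0. Lengths are in m, angles in rad, forces in N, time in s.
With the tool pointing down it reaches from about 0.375 to 0.975 m from the base axis. Payload 3.8 kg.
Tool frame: the origin (TCP) lies where the fingers leave the gripper's body, on its centre line; the fingertips stand 73 mm ahead of it and the grasp point (between the pads) lies 54 mm ahead of it; z points along the fingers, y is the line along which they close (so a half turn about z gives the same grasp; the last joint's range is limited). The gripper opens to 85 mm and grips with 20 to 120 N. Pads are 22 mm wide; open, the fingers measure 114 mm over their backs; the gripper's body (76 mm by 85 mm) begins 54 mm behind the grasp point. The pads swing forward as they close: fully open they stand 13 mm farther back than shut.
Start: joints at [1.089, 0.264, 1.604, -0, 1.274, -0.037], TCP at [0.29, 0.609, 0.304] pointing down, gripper open.
Joint ranges: [-2.63, 2.63], [-0.94, 2.18], [0.31, 2.57], [-1.31, 4.45], [0, 2.66], [-2.55, 2.55]. Speed limits (rad/s): [2.57, 2.57, 3.14, 3.14, 3.14, 3.14].

INTERFACE

Orientations are given as a rotation vector (axis times angle).
In Python, from workcell import read_state, viewer, bot gives the robot as it stands.
- The arm moves only by the tool jog_arm, never from a script. Its argument "increments" is a list that holds one entry, the list of rows, each a list of 7 numbers: the shift along the tool's x, y, z in units of 30 mm (1.0 is 30 mm), then the turn, a rotation vector about the tool's x, y, z in units of 6 degrees (1.0 is 6 degrees), then the opening, from -1 (shut) to 1 (fully open). A call has exactly 5 rows; each row shifts and turns the commanded pose from where the row before left it, along the tool's axes as they then stand; what a row does not reach is not made up. A row lasts 1/12 s, in which the tool goes at most 41.7 mm and 7.16 degrees, less where a joint would pass 70% of its speed; a pose out of reach is approached as far as the arm can. A call is refused whole if a number of a shift passes 1 or a number of a turn 1, either way. A call with a gripper value outside its range is refused whole. The fingers move at their own pace and stop on an object; "force" is the grip in N (left out, the last holds). Time passes only in rows, so rows that do not move let the fingers close, or fill a call up. It gives the time, the measured TCP pose, the force, the opening and the grip force at its end, in the units of the state.
- read_state(): the state, without advancing time (a new reading comes with each control period).
- viewer.read_camera(name): name is "scene" or "top"; returns (picture, depth): 384x512x3 uint8, blue, green, red; 384x512 float32, m along the optical axis (not along the pixel's ray), 0 where there is no reading.
- viewer.camera_params(name): a dict with "fx", "fy", "cx", "cy" (pixels), "R" (3x3) and "t" (3): a world point X has camera coordinates R X + t. Camera axes: x right, y down, z forward; pixel columns grow to the right and rows downward; lengths in m; the calibration is good to about 2 mm. A picture is of the moment at which its call begins. camera_params takes no time and is no camera call.
- bot.finish_job(): hands the job in; it is judged then, once.
The state is a dict: "time": time; "q": joint angles; "joint_vel": joint speeds; "joint_torque": joint torques, N m; "tool_pos": TCP position; "tcp_rot": TCP orientation; "wrist_force": force on the tool from outside, world axes, zero at the start; "torque": the same for the moment, N m; "width": opening from 0.0 (shut) to 1.0 (fully open); "grip_force": force on a finger pad.
Only numpy, scipy, OpenCV 4.12 (cv2) and the standard library are available. Lean on these libraries where they do the work, as an engineer would, in place of code of your own. Each camera call takes 0.05 s, during which the arm holds its last target. There are 200 camera calls.

## Working session

There is one attempt and no reset: what is moved stays moved. The work goes in short steps, Python scripts to look and compute and a tool call to move; the robot and the scene stay as the last step left them, time stands still between calls to the robot, and variables do not carry over. Pictures are saved under pics/ and viewed, at most 10 in all, crops included, and the job is handed in when it is done.

Besides the shell and the picture viewer there is one more tool, called as name(argument=value, ...) on one line, values as JSON. jog_arm: Moves the arm, as the interface text tells. Its arguments: {"type":"object","properties":{"increments":{"type":"array","items":{"type":"array","items":{"type":"array","items":{"type":"number"}}}},"force":{"type":"number"}},"required":["increments"]}

```bash
ls; mkdir -p pics; python3 - <<'E'
from workcell import read_state, viewer, bot
import cv2,numpy as np
for n in ("scene","top"):
    p,d=viewer.read_camera(n); cv2.imwrite(f"pics/{n}0.png",p); np.save(f"{n}_d.npy",d)
    c=viewer.camera_params(n); print(n,c)
print(read_state())
E
```

```text
pics
scene {'fx': 350.21337700476494, 'fy': 350.21337700476494, 'cx': 253.34350612867007, 'cy': 186.1681004990113, 'R': array([[ 0.29369982,  0.95587255,  0.00693482],
       [ 0.61460372, -0.18327576, -0.7672498 ],
       [-0.73212204,  0.22960329, -0.64131088]]), 't': array([-0.14877698, -0.2183594 ,  1.55157516])}
top {'fx': 384.9757667738874, 'fy': 384.9757667738874, 'cx': 260.53081791302924, 'cy': 190.66912587994744, 'R': array([[-0.00554634, -0.99991934,  0.01142601],
       [-0.98966062,  0.00385108, -0.14337722],
       [ 0.14332165, -0.01210309, -0.98960215]]), 't': array([-0.01108703,  0.54918859,  1.11013932])}
{'time': 0.1, 'q': array([ 1.08908623e+00,  2.64623095e-01,  1.60526812e+00, -1.02505366e-05,
        1.27372461e+00, -3.68927452e-02]), 'joint_vel': array([-5.50533222e-04, -5.25973361e-04, -3.82084089e-03, -1.91739405e-03,
       -1.64929943e-03, -5.21318924e-05]), 'joint_torque': array([-1.31725428e-04, -5.16707790e+01, -3.68588161e+01, -1.07554606e-04,
        6.29938833e-03,  4.22836899e-05]), 'tool_pos': array([0.29019927, 0.60884065, 0.3027067 ]), 'tcp_rot': array([-0.69285399, -3.06371484,  0.0030752 ]), 'wrist_force': array([ 0.93710298,  0.22855872, -0.84237549]), 'torque': array([-0.02862819,  0.01749687,  0.01890124]), 'grip_force': 0.0, 'width': 1.0000714314606607}
```

View pics/scene0.png

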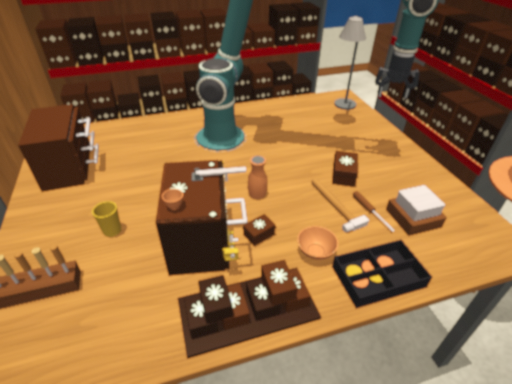

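View pics/top0.png

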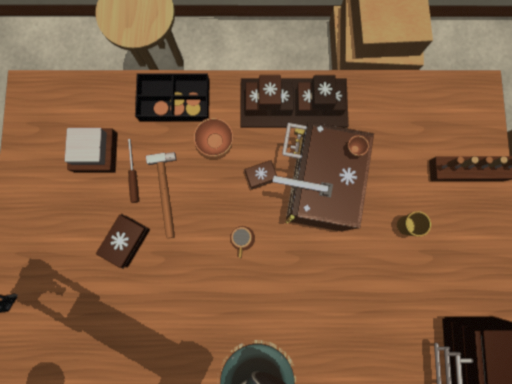

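The scene shows the cupboard at about (195,215), front facing world +y. In the top view its roof spans about (290–372, 125–228), the bar runs (275,180)–(330,190), and the jug is at (241,238). Next I fit the cupboard's pose from depth.

```bash
cat > h.py <<'E'
from workcell import read_state, viewer, bot
import cv2,numpy as np
from scipy.spatial.transform import Rotation as Ro
def cloud(n,d=None):
    p=None
    if d is None: p,d=viewer.read_camera(n)
    c=viewer.camera_params(n); v,u=np.mgrid[:d.shape[0],:d.shape[1]]
    X=np.stack([(u-c['cx'])/c['fx']*d,(v-c['cy'])/c['fy']*d,d],-1)
    W=(X-c['t'])@c['R']; W[d==0]=np.nan
    return p,W
E
python3 - <<'E'
from h import *
W=cloud("top",np.load("top_d.npy"))[1]; S=cloud("scene",np.load("scene_d.npy"))[1]
w=W[100:245,270:390].reshape(-1,3)
r=w[abs(w[:,2]-.215)<.005]; print(len(r),np.median(r[:,2]))
box=cv2.minAreaRect(r[:,:2].astype(np.float32)); print(box, cv2.boxPoints(box))
b=W[160:200,268:340].reshape(-1,3); b=b[(b[:,2]>.225)&(b[:,2]<.26)]; print("bar",len(b),cv2.minAreaRect(b[:,:2].astype(np.float32)),np.percentile(b[:,2],[5,50,95]))
print(cv2.boxPoints(cv2.minAreaRect(b[:,:2].astype(np.float32))))
j=W[222:262,228:256].reshape(-1,3); j=j[(j[:,2]>.1)]; print("jug",cv2.minEnclosingCircle(j[:,:2].astype(np.float32)),j[:,2].max())
p=W[120:162,278:308].reshape(-1,3); p=p[(p[:,2]>.17)&(p[:,2]<.2)]; print("pull",cv2.minAreaRect(p[:,:2].astype(np.float32)))
f=W[155:195,240:278].reshape(-1,3); f=f[(f[:,2]>.035)&(f[:,2]<.06)]; print("boxf",cv2.minAreaRect(f[:,:2].astype(np.float32)))
s=S[150:280,150:260].reshape(-1,3); r=s[abs(s[:,2]-.215)<.004]; print(cv2.boxPoints(cv2.minAreaRect(r[:,:2].astype(np.float32))))
s=S[190:230,225:250].reshape(-1,3); s=s[(s[:,2]>.17)&(s[:,2]<.2)]; print("pull S",cv2.minAreaRect(s[:,:2].astype(np.float32)))
E
```

```text
5954 0.2150688068742509
((0.569032609462738, -0.19598080217838287), (0.1768447309732437, 0.2512282729148865), 79.19295501708984) [[ 0.42906696 -0.25928202]
 [ 0.6758395  -0.30638784]
 [ 0.70899826 -0.13267958]
 [ 0.46222574 -0.08557376]]
bar 409 ((0.5386826992034912, -0.11195340007543564), (0.14349649846553802, 0.029209749773144722), 78.92728424072266) [0.22942816 0.23340524 0.23644004]
[[ 0.5105701  -0.17956106]
 [ 0.5392361  -0.18517093]
 [ 0.5667953  -0.04434574]
 [ 0.53812927 -0.03873587]]
jug ((0.39629125595092773, 0.03996361792087555), 0.04036925733089447) 0.15542439054846083
pull ((0.6602266430854797, -0.10028298199176788), (0.05114399269223213, 0.09567442536354065), 79.21102905273438)
boxf ((0.6000637412071228, -0.014296140521764755), (0.062385644763708115, 0.08882461488246918), 18.93971061706543)
[[ 0.43094546 -0.2575972 ]
 [ 0.68019927 -0.30459112]
 [ 0.71428996 -0.1237753 ]
 [ 0.46503615 -0.07678139]]
pull S ((0.6696642637252808, -0.10115467011928558), (0.054941706359386444, 0.09314938634634018), 76.45460510253906)
```

```bash
cat >> h.py <<'E'
C=np.array([.568,-.203]); XC=np.array([-.188,-.982]); YC=np.array([.982,-.188])
def cw(x,y): return C+x*XC+y*YC
def rows(goal,goalR,n,g,R=None,p=None):
    """equal-step rows from the pose as it stands to TCP goal / rotation goalR"""
    s=read_state(); p=s['tool_pos'] if p is None else p; R=Ro.from_rotvec(s['tcp_rot']) if R is None else R
    rv=(R.inv()*goalR).as_rotvec(); st=Ro.from_rotvec(rv/n)
    out=[]
    for i in range(n):
        d=(goal-p)/n; out.append(np.r_[R.inv().apply(d)/.03,np.degrees(rv/n)/6,g].round(2).tolist()); R=R*st
    return out
def down(y):  # tool down, tool y along horizontal dir y
    y=np.r_[y,0]/np.linalg.norm(y); z=np.array([0,0,-1.]); return Ro.from_matrix(np.c_[np.cross(y,z),y,z])
E
python3 - <<'E'
from h import *
s=read_state(); R=Ro.from_rotvec(s['tcp_rot']); print(R.as_matrix().round(3))
for sg in (1,-1):
    print(sg,np.degrees((R.inv()*down(sg*YC)).as_rotvec()).round(1))
g=cw(-.137,-.045); print(g)
for r in rows(np.r_[g,.36],down(YC if np.dot(R.as_matrix()[:2,1],YC)>0 else -YC),25,1): print(r)
E
```

```text
[[-0.903  0.43  -0.001]
 [ 0.43   0.903 -0.002]
 [ 0.    -0.002 -1.   ]]
1 [-0.1  0.1 75.4]
-1 [-1.000e-01 -1.000e-01 -1.046e+02]
[ 0.549566 -0.060006]
[-0.7, -0.66, -0.08, -0.0, 0.0, 0.5, 1.0]
[-0.73, -0.62, -0.08, -0.0, 0.0, 0.5, 1.0]
[-0.76, -0.58, -0.08, -0.0, 0.0, 0.5, 1.0]
[-0.79, -0.54, -0.08, -0.0, 0.0, 0.5, 1.0]
[-0.82, -0.5, -0.08, -0.0, 0.0, 0.5, 1.0]
[-0.84, -0.45, -0.08, -0.0, 0.0, 0.5, 1.0]
[-0.87, -0.41, -0.08, -0.0, 0.0, 0.5, 1.0]
[-0.89, -0.36, -0.08, -0.0, 0.0, 0.5, 1.0]
[-0.9, -0.31, -0.08, -0.0, 0.0, 0.5, 1.0]
[-0.92, -0.27, -0.08, -0.0, 0.0, 0.5, 1.0]
[-0.93, -0.22, -0.08, -0.0, 0.0, 0.5, 1.0]
[-0.94, -0.17, -0.08, -0.0, 0.0, 0.5, 1.0]
[-0.95, -0.12, -0.08, -0.0, 0.0, 0.5, 1.0]
[-0.95, -0.07, -0.08, -0.0, 0.0, 0.5, 1.0]
[-0.96, -0.02, -0.08, -0.0, 0.0, 0.5, 1.0]
[-0.96, 0.03, -0.08, -0.0, 0.0, 0.5, 1.0]
[-0.95, 0.08, -0.08, -0.0, 0.0, 0.5, 1.0]
[-0.95, 0.13, -0.08, -0.0, 0.0, 0.5, 1.0]
[-0.94, 0.18, -0.08, -0.0, 0.0, 0.5, 1.0]
[-0.93, 0.23, -0.08, -0.0, 0.0, 0.5, 1.0]
[-0.91, 0.28, -0.08, -0.0, 0.0, 0.5, 1.0]
[-0.9, 0.33, -0.08, -0.0, 0.0, 0.5, 1.0]
[-0.88, 0.37, -0.08, -0.0, 0.0, 0.5, 1.0]
[-0.86, 0.42, -0.08, -0.0, 0.0, 0.5, 1.0]
[-0.84, 0.46, -0.08, -0.0, 0.0, 0.5, 1.0]
```

jog_arm(increments=[[[-0.7, -0.66, -0.08, 0, 0, 0.5, 1], [-0.73, -0.62, -0.08, 0, 0, 0.5, 1], [-0.76, -0.58, -0.08, 0, 0, 0.5, 1], [-0.79, -0.54, -0.08, 0, 0, 0.5, 1], [-0.82, -0.5, -0.08, 0, 0, 0.5, 1]]])

```text
time: 0.52
tool_pos: [0.3424, 0.4738, 0.3153]
tcp_rot: [-1.09, -2.946, 0.002]
wrist_force: [0.5, -0.7, -0.2]
width: 1.003
grip_force: 0.0
```

jog_arm(increments=[[[-0.84, -0.45, -0.08, 0, 0, 0.5, 1], [-0.87, -0.41, -0.08, 0, 0, 0.5, 1], [-0.89, -0.36, -0.08, 0, 0, 0.5, 1], [-0.9, -0.31, -0.08, 0, 0, 0.5, 1], [-0.92, -0.27, -0.08, 0, 0, 0.5, 1]]])

```text
time: 0.93
tool_pos: [0.3947, 0.34, 0.3275]
tcp_rot: [-1.466, -2.778, 0.001]
wrist_force: [0.7, 0.4, -0.1]
width: 0.999
grip_force: 0.0
```

jog_arm(increments=[[[-0.93, -0.22, -0.08, 0, 0, 0.5, 1], [-0.94, -0.17, -0.08, 0, 0, 0.5, 1], [-0.95, -0.12, -0.08, 0, 0, 0.5, 1], [-0.95, -0.07, -0.08, 0, 0, 0.5, 1], [-0.96, -0.02, -0.08, 0, 0, 0.5, 1]]])

```text
time: 1.35
tool_pos: [0.4467, 0.2064, 0.3396]
tcp_rot: [-1.816, -2.563, 0.001]
wrist_force: [0.3, -0.6, 0.5]
width: 0.998
grip_force: 0.0
```

jog_arm(increments=[[[-0.96, 0.03, -0.08, 0, 0, 0.5, 1], [-0.95, 0.08, -0.08, 0, 0, 0.5, 1], [-0.95, 0.13, -0.08, 0, 0, 0.5, 1], [-0.94, 0.18, -0.08, 0, 0, 0.5, 1], [-0.93, 0.23, -0.08, 0, 0, 0.5, 1]]])

```text
time: 1.77
tool_pos: [0.4989, 0.0727, 0.3516]
tcp_rot: [-2.135, -2.304, 0.001]
wrist_force: [0.1, 0.9, -0.1]
width: 1.004
grip_force: 0.0
```

jog_arm(increments=[[[-0.91, 0.28, -0.08, 0, 0, 0.5, 1], [-0.9, 0.33, -0.08, 0, 0, 0.5, 1], [-0.88, 0.37, -0.08, 0, 0, 0.5, 1], [-0.86, 0.42, -0.08, 0, 0, 0.5, 1], [-0.84, 0.46, -0.08, 0, 0, 0.5, 1]]])

```text
time: 2.18
tool_pos: [0.5515, -0.0608, 0.3635]
tcp_rot: [-2.417, -2.005, 0.001]
wrist_force: [0.6, 0.3, 0.3]
width: 1.004
grip_force: 0.0
```

```bash
python3 - <<'E'
from h import *
s=read_state(); print(s['time'],s['tool_pos'],s['q'].round(2))
g=cw(-.137,-.045)
for r in rows(np.r_[g,.283],down(YC),5,1): print(r)
p,_=viewer.read_camera("scene"); cv2.imwrite("pics/s1.png",cv2.resize(p[60:300,100:360],(780,720))[:600])
E
```

```text
2.1833 [ 0.55147417 -0.06078228  0.36345434] [-0.15  0.    1.79  0.    1.35  0.03]
[0.0, -0.01, 0.54, -0.0, -0.0, 0.01, 1.0]
[0.0, -0.01, 0.54, -0.0, -0.0, 0.01, 1.0]
[0.0, -0.01, 0.54, -0.0, -0.0, 0.01, 1.0]
[0.0, -0.01, 0.54, -0.0, -0.0, 0.01, 1.0]
[0.0, -0.01, 0.54, -0.0, -0.0, 0.01, 1.0]
```

View pics/s1.png

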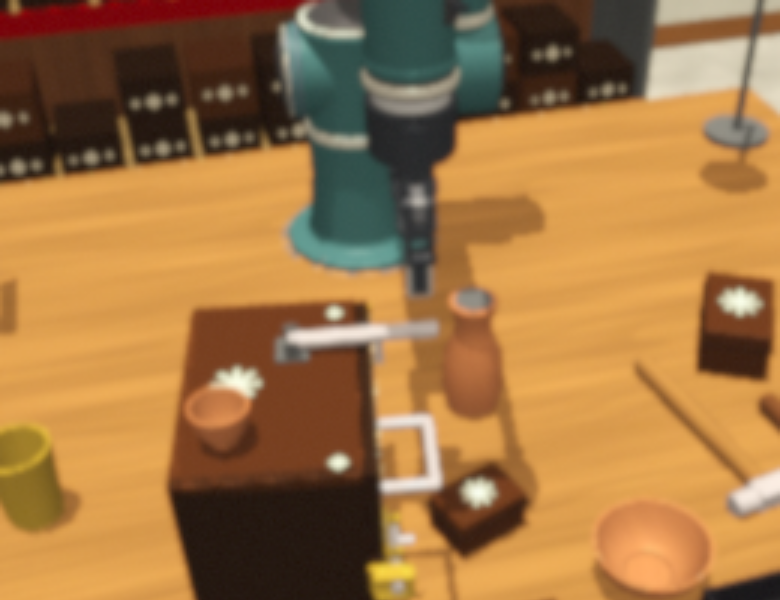

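The gripper (420,290) hangs above the bar's front end (437,327), lined up. I lower and pinch.

jog_arm(increments=[[[0, -0.05, 0.54, 0, 0, 0, 1], [0, 0, 0.54, 0, 0, 0, 1], [0, 0, 0.54, 0, 0, 0, 1], [0, 0, 0.54, 0, 0, 0, 1], [0, 0, 0.54, 0, 0, 0, 1]]], force=20)

```text
time: 2.65
tool_pos: [0.5496, -0.059, 0.2816]
tcp_rot: [-2.415, -2.009, 0.001]
wrist_force: [-0.6, 0.2, 0.4]
width: 0.999
grip_force: 0.0
```

jog_arm(increments=[[[0, 0, 0, 0, 0, 0, -1], [0, 0, 0, 0, 0, 0, -1], [0, 0, 0, 0, 0, 0, -1], [0, 0, 0, 0, 0, 0, -1], [0, 0, 0, 0, 0, 0, -1]]], force=20)

```text
time: 3.07
tool_pos: [0.5507, -0.0592, 0.2843]
tcp_rot: [2.414, 2.008, 0.002]
wrist_force: [1.4, 0.5, 0.3]
width: 0.3
grip_force: 0.0
```

```bash
python3 - <<'E'
from h import *
s=read_state(); print(s['time'],s['tool_pos'],s['width'],s['grip_force'],s['wrist_force'].round(1))
R=down(YC); h=np.r_[cw(-.02,-.045),.227]
g0=s['tool_pos']+R.apply([0,0,.054])
a0=np.arctan2(g0[2]-.227,np.dot(g0[:2]-h[:2],-XC)); r=np.hypot(g0[2]-.227,np.dot(g0[:2]-h[:2],-XC));print(a0,r)
# tool tilts back with the bar by half the angle
prev=s['tool_pos']; k=0.4; n=20
Rp=R
for a in np.linspace(0,1.3,n+1)[1:]:
    g=np.r_[h[:2]-XC*r*np.cos(a0+a), .227+r*np.sin(a0+a)]
    # bar raising = rotation about +YC? front(-XC) goes to up
    ax=np.r_[YC,0]/np.linalg.norm(YC)
    sg=np.sign(np.cross(ax,np.r_[-XC,0])[2])
    Rn=Ro.from_rotvec(ax*sg*a*k)*R
    p=g-Rn.apply([0,0,.054])
    print(np.r_[Rp.inv().apply(p-prev)/.03,np.degrees((Rp.inv()*Rn).as_rotvec())/6].round(2).tolist(), p.round(3)); prev=p;Rp=Rn
E
```

```text
3.0667 [ 0.55068534 -0.0591656   0.28434625] 0.30007626643610935 0.0 [1.4 0.5 0.3]
0.028351188359794922 0.1180443052820235
[-0.06, -0.03, -0.25, 0.0, 0.25, -0.0] [ 0.549 -0.061  0.292]
[-0.07, 0.0, -0.25, 0.0, 0.25, -0.0] [ 0.549 -0.063  0.3  ]
[-0.08, -0.0, -0.25, 0.0, 0.25, 0.0] [ 0.548 -0.066  0.307]
[-0.09, 0.0, -0.25, 0.0, 0.25, 0.0] [ 0.548 -0.069  0.314]
[-0.1, -0.0, -0.25, 0.0, 0.25, -0.0] [ 0.547 -0.073  0.321]
[-0.11, 0.0, -0.25, -0.0, 0.25, -0.0] [ 0.546 -0.077  0.328]
[-0.12, -0.0, -0.24, 0.0, 0.25, 0.0] [ 0.545 -0.082  0.335]
[-0.13, -0.0, -0.24, -0.0, 0.25, -0.0] [ 0.544 -0.087  0.341]
[-0.14, 0.0, -0.24, -0.0, 0.25, -0.0] [ 0.543 -0.092  0.347]
[-0.15, 0.0, -0.23, 0.0, 0.25, -0.0] [ 0.542 -0.098  0.353]
[-0.16, -0.0, -0.23, -0.0, 0.25, 0.0] [ 0.541 -0.105  0.359]
[-0.17, -0.0, -0.23, 0.0, 0.25, 0.0] [ 0.54  -0.111  0.364]
[-0.18, 0.0, -0.22, 0.0, 0.25, 0.0] [ 0.538 -0.118  0.368]
[-0.18, -0.0, -0.21, -0.0, 0.25, -0.0] [ 0.537 -0.125  0.373]
[-0.19, 0.0, -0.21, 0.0, 0.25, 0.0] [ 0.536 -0.133  0.376]
[-0.2, -0.0, -0.2, -0.0, 0.25, 0.0] [ 0.534 -0.141  0.38 ]
[-0.21, 0.0, -0.2, 0.0, 0.25, -0.0] [ 0.533 -0.148  0.383]
[-0.22, -0.0, -0.19, 0.0, 0.25, -0.0] [ 0.531 -0.157  0.385]
[-0.22, -0.0, -0.18, 0.0, 0.25, 0.0] [ 0.529 -0.165  0.387]
[-0.23, 0.0, -0.18, 0.0, 0.25, -0.0] [ 0.528 -0.173  0.388]
```

jog_arm(increments=[[[0, 0, 0, 0, 0, 0, -1], [0, 0, 0, 0, 0, 0, -1], [0, 0, 0, 0, 0, 0, -1], [0, 0, 0, 0, 0, 0, -1], [0, 0, 0, 0, 0, 0, -1]]], force=20)

```text
time: 3.48
tool_pos: [0.5503, -0.0591, 0.2833]
tcp_rot: [2.415, 2.009, 0.001]
wrist_force: [0.4, 1.0, 2.0]
width: 0.185
grip_force: 25.7
```

jog_arm(increments=[[[-0.06, 0, -0.25, 0, 0.25, 0, -1], [-0.07, 0, -0.25, 0, 0.25, 0, -1], [-0.08, 0, -0.25, 0, 0.25, 0, -1], [-0.09, 0, -0.25, 0, 0.25, 0, -1], [-0.1, 0, -0.25, 0, 0.25, 0, -1]]])

```text
time: 3.9
tool_pos: [0.5477, -0.0726, 0.319]
tcp_rot: [-2.347, -1.952, -0.156]
wrist_force: [3.3, 0.2, -4.1]
width: 0.18
grip_force: 24.9
```

Gripped, and it's rising with modest force. I continue the arc.

jog_arm(increments=[[[-0.11, 0, -0.25, 0, 0.25, 0, -1], [-0.12, 0, -0.24, 0, 0.25, 0, -1], [-0.13, 0, -0.24, 0, 0.25, 0, -1], [-0.14, 0, -0.24, 0, 0.25, 0, -1], [-0.15, 0, -0.23, 0, 0.25, 0, -1]]])

```text
time: 4.32
tool_pos: [0.543, -0.0976, 0.3509]
tcp_rot: [-2.273, -1.891, -0.303]
wrist_force: [1.9, 2.7, -3.6]
width: 0.183
grip_force: 24.9
```

jog_arm(increments=[[[-0.16, 0, -0.23, 0, 0.25, 0, -1], [-0.17, 0, -0.23, 0, 0.25, 0, -1], [-0.18, 0, -0.22, 0, 0.25, 0, -1], [-0.18, 0, -0.21, 0, 0.25, 0, -1], [-0.19, 0, -0.21, 0, 0.25, 0, -1]]])

```text
time: 4.73
tool_pos: [0.5365, -0.1324, 0.3745]
tcp_rot: [-2.195, -1.827, -0.44]
wrist_force: [2.6, 3.8, -1.3]
width: 0.181
grip_force: 25.2
```

jog_arm(increments=[[[-0.2, 0, -0.2, 0, 0.25, 0, -1], [-0.21, 0, -0.2, 0, 0.25, 0, -1], [-0.22, 0, -0.19, 0, 0.25, 0, -1], [-0.22, 0, -0.18, 0, 0.25, 0, -1], [-0.23, 0, -0.18, 0, 0.25, 0, -1]]])

```text
time: 5.15
tool_pos: [0.5286, -0.1742, 0.3866]
tcp_rot: [-2.113, -1.758, -0.569]
wrist_force: [1.6, 3.8, -0.7]
width: 0.177
grip_force: 25.6
```

```bash
python3 - <<'E'
from h import *
s=read_state(); print(s['time'],s['tool_pos'],s['width'],s['grip_force'],s['wrist_force'].round(1))
p,W=cloud("scene"); cv2.imwrite("pics/s2.png",cv2.resize(p[80:280,110:350],(720,600)))
E
```

```text
5.15 [ 0.52855197 -0.17417335  0.3865802 ] 0.176973894604795 25.599057376384735 [ 1.6  3.8 -0.7]
```

View pics/s2.png

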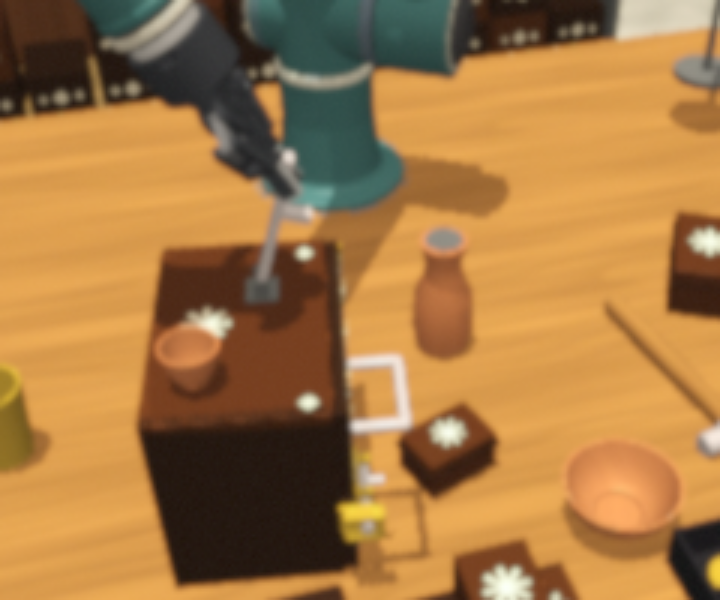

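The bar stands steeply up: hinge at (262,290), top at the fingers (290,195). Leaf and jug are undisturbed. I release, back off along the tool, and check the pull's place in the cupboard frame.

jog_arm(increments=[[[0, 0, 0, 0, 0, 0, 0.2], [0, 0, 0, 0, 0, 0, 0.2], [0, 0, 0, 0, 0, 0, 0.2], [0, 0, -0.2, 0, 0, 0, 0.2], [0, 0, -0.5, 0, 0, 0, 0.2]]])

```text
time: 5.62
tool_pos: [0.5262, -0.1829, 0.4028]
tcp_rot: [-2.112, -1.758, -0.563]
wrist_force: [-0.2, 0.8, 0.5]
width: 0.6
grip_force: 0.0
```

jog_arm(increments=[[[0, 0, -0.8, 0, 0, 0, 0.2], [0, 0, -0.8, 0, 0, 0, 0.2], [0, 0, -0.8, 0, 0, 0, 0.2], [0, 0, -0.8, 0, 0, 0, 0.2], [0, 0, -0.5, 0, 0, 0, 0]]])

```text
time: 6.03
tool_pos: [0.5168, -0.2392, 0.5035]
tcp_rot: [-2.117, -1.763, -0.567]
wrist_force: [-0.6, 0.7, 0.7]
width: 0.499
grip_force: 0.0
```

```bash
python3 - <<'E'
from h import *
s=read_state(); print(s['time'],s['tool_pos'],s['tcp_rot'],s['width'])
for n in ("scene","top"):
    W=cloud(n,np.load(n+"_d.npy"))[1].reshape(-1,3); c=W[:,:2]-C; c=np.c_[c@XC,c@YC,W[:,2]]
    m=(c[:,0]<-.12)&(c[:,0]>-.17)&(c[:,1]>.02)&(c[:,1]<.13)&(c[:,2]>.165)&(c[:,2]<.205); q=c[m]
    print(n,len(q),np.percentile(q,[5,50,95],0).round(3).tolist())
    m=(abs(c[:,0])<.2)&(abs(c[:,1])<.2)&(c[:,2]>.2); 
g=np.r_[cw(-.1145,.075),.34]; print(g)
w=np.r_[g[:2],.47]
for r in rows(w,down(YC),10,-1): print(r)
E
```

```text
6.0333 [ 0.51676938 -0.2391616   0.50352787] [-2.11705056 -1.76285385 -0.56709964] 0.49898470881721063
scene 140 [[-0.145, 0.037, 0.186], [-0.138, 0.081, 0.19], [-0.122, 0.121, 0.193]]
top 164 [[-0.143, 0.031, 0.188], [-0.137, 0.072, 0.191], [-0.123, 0.115, 0.195]]
[ 0.663176 -0.104661  0.34    ]
[0.4, 0.4, 0.36, 0.0, -0.5, 0.01, -1.0]
[0.42, 0.4, 0.34, 0.0, -0.5, 0.01, -1.0]
[0.44, 0.4, 0.32, 0.0, -0.5, 0.01, -1.0]
[0.46, 0.4, 0.29, 0.0, -0.5, 0.01, -1.0]
[0.47, 0.4, 0.27, 0.0, -0.5, 0.01, -1.0]
[0.48, 0.4, 0.25, 0.0, -0.5, 0.01, -1.0]
[0.5, 0.4, 0.22, 0.0, -0.5, 0.01, -1.0]
[0.51, 0.4, 0.19, 0.0, -0.5, 0.01, -1.0]
[0.52, 0.4, 0.17, 0.0, -0.5, 0.01, -1.0]
[0.53, 0.4, 0.14, 0.0, -0.5, 0.01, -1.0]
```

jog_arm(increments=[[[0.4, 0.4, 0.36, 0, -0.5, 0, -1], [0.42, 0.4, 0.34, 0, -0.5, 0, -1], [0.44, 0.4, 0.32, 0, -0.5, 0, -1], [0.46, 0.4, 0.29, 0, -0.5, 0, -1], [0.47, 0.4, 0.27, 0, -0.5, 0, -1]]])

```text
time: 6.45
tool_pos: [0.5908, -0.1705, 0.4847]
tcp_rot: [-2.278, -1.895, -0.297]
wrist_force: [-0.6, -0.9, 0.1]
width: -0.002
grip_force: 0.0
```

jog_arm(increments=[[[0.48, 0.4, 0.25, 0, -0.5, 0, -1], [0.5, 0.4, 0.22, 0, -0.5, 0, -1], [0.51, 0.4, 0.19, 0, -0.5, 0, -1], [0.52, 0.4, 0.17, 0, -0.5, 0, -1], [0.53, 0.4, 0.14, 0, -0.5, 0, -1]]])

```text
time: 6.87
tool_pos: [0.6645, -0.1022, 0.4678]
tcp_rot: [2.412, 2.008, -0.002]
wrist_force: [1.1, -0.2, 0.1]
width: -0.0
grip_force: 0.0
```

```bash
python3 - <<'E'
from h import *
s=read_state(); print(s['time'],s['tool_pos'],s['tcp_rot'],s['width'])
for r in rows(np.r_[cw(-.1145,.075),.295],down(YC),7,-1): print(r)
E
```

```text
6.8667 [ 0.66448198 -0.10224625  0.46778788] [ 2.41207856e+00  2.00783142e+00 -2.34381758e-03] -0.0003853853371091657
[-0.01, -0.01, 0.82, 0.0, 0.0, 0.01, -1.0]
[-0.01, -0.01, 0.82, 0.0, 0.0, 0.01, -1.0]
[-0.01, -0.0, 0.82, 0.0, 0.0, 0.01, -1.0]
[-0.01, -0.0, 0.82, 0.0, 0.0, 0.01, -1.0]
[-0.01, -0.0, 0.82, 0.0, 0.0, 0.01, -1.0]
[-0.01, -0.0, 0.82, 0.0, 0.0, 0.01, -1.0]
[-0.01, -0.0, 0.82, 0.0, 0.0, 0.01, -1.0]
```

jog_arm(increments=[[[0, 0, 0.9, 0, 0, 0, -1], [0, 0, 0.9, 0, 0, 0, -1], [0, 0, 1, 0, 0, 0, -1], [0, 0, 1, 0, 0, 0, -1], [0, 0, 1, 0, 0, 0, -1]]])

```text
time: 7.28
tool_pos: [0.664, -0.1027, 0.3224]
tcp_rot: [2.413, 2.01, 0.0]
wrist_force: [-0.4, -0.1, -0.6]
width: 0.005
grip_force: 0.0
```

```bash
python3 - <<'E'
from h import *
p,W=cloud("scene"); cv2.imwrite("pics/s3.png",cv2.resize(p[80:280,130:330],(600,600)))
s=read_state(); print(s['time'],s['tool_pos'],s['tcp_rot'])
d=s['tool_pos'][:2]-C; print("c:",d@XC,d@YC)
E
```

```text
7.3333 [ 0.6610132  -0.10231372  0.31411108] [-2.4080159  -2.00505988  0.0114016 ]
c: -0.11636041110936035 0.07240994038242578
```

View pics/s3.png

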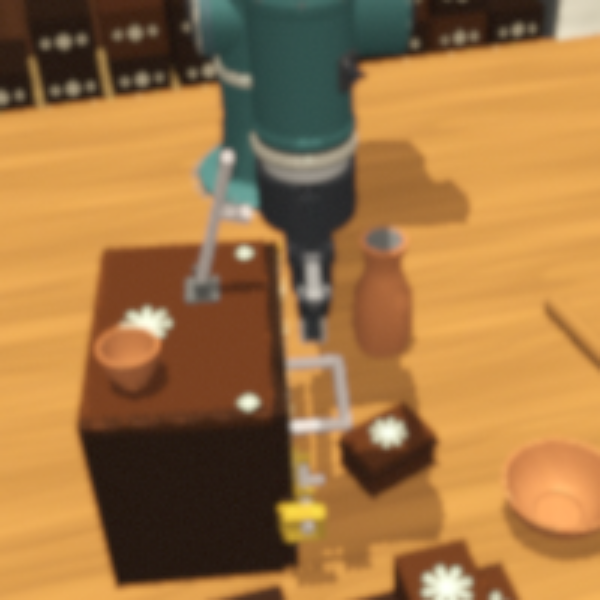

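The bar stands alone. The closed fingertip at (313,335) will come down to about (313,395), midway between the leaf (288) and the pull (342). I lower it into the gap.

jog_arm(increments=[[[0, 0.05, 0.5, 0, 0, 0, -1], [0, 0, 0.5, 0, 0, 0, -1], [0, 0, 0.5, 0, 0, 0, -1], [0, 0, 0.5, 0, 0, 0, -1], [0, 0, 0.4, 0, 0, 0, -1]]])

```text
time: 7.75
tool_pos: [0.6663, -0.1037, 0.252]
tcp_rot: [2.413, 2.008, 0.002]
wrist_force: [-0.0, 0.4, -0.0]
width: -0.003
grip_force: 0.0
```

```bash
python3 - <<'E'
from h import *
s=read_state(); print(s['time'],s['tool_pos'],s['wrist_force'].round(1))
d=s['tool_pos'][:2]-C; print("c:",d@XC,d@YC)
# arc: finger pushes pull from behind; finger centre offset from hinge (along,out)
h=cw(-.087,-.125); v=s['tool_pos'][:2]-h; al=v@YC; ou=-(v@XC); print(al,ou)
n=25; A=1.52; prev=s['tool_pos']; Rp=Ro.from_rotvec(s['tcp_rot']); z=.243
for i in range(1,n+1):
    a=A*i/n; o=ou+ (0.029-ou+.004)*min(1,i/4)   # close the clearance first
    e=np.cos(a)*YC-np.sin(a)*XC; f=-np.cos(a)*XC-np.sin(a)*YC
    p=np.r_[h+.196*e+o*f,z]; Rn=down(e)
    print(np.r_[Rp.inv().apply(p-prev)/.03,np.degrees((Rp.inv()*Rn).as_rotvec())/6].round(2).tolist(), p.round(3)); prev=p;Rp=Rn
E
```

```text
7.75 [ 0.66628735 -0.1036597   0.25197292] [-0.   0.4 -0. ]
c: -0.11603019461353695 0.07784219999310527
0.20280069999310527 0.02905907861353694
[0.43, -0.3, 0.3, 0.02, 0.0, -0.52] [ 0.66  -0.089  0.243]
[0.43, -0.07, 0.0, 0.0, 0.0, -0.58] [ 0.659 -0.076  0.243]
[0.43, -0.08, 0.0, 0.0, 0.0, -0.58] [ 0.658 -0.063  0.243]
[0.43, -0.08, 0.0, 0.0, 0.0, -0.58] [ 0.656 -0.051  0.243]
[0.39, -0.08, 0.0, 0.0, 0.0, -0.58] [ 0.653 -0.039  0.243]
[0.39, -0.08, 0.0, 0.0, 0.0, -0.58] [ 0.649 -0.027  0.243]
[0.39, -0.08, 0.0, 0.0, 0.0, -0.58] [ 0.644 -0.016  0.243]
[0.39, -0.08, 0.0, 0.0, 0.0, -0.58] [ 0.639 -0.005  0.243]
[0.39, -0.08, 0.0, 0.0, 0.0, -0.58] [0.634 0.006 0.243]
[0.39, -0.08, 0.0, 0.0, 0.0, -0.58] [0.627 0.016 0.243]
[0.39, -0.08, 0.0, 0.0, 0.0, -0.58] [0.62  0.026 0.243]
[0.39, -0.08, 0.0, 0.0, 0.0, -0.58] [0.613 0.035 0.243]
[0.39, -0.08, 0.0, 0.0, 0.0, -0.58] [0.605 0.044 0.243]
[0.39, -0.08, 0.0, 0.0, 0.0, -0.58] [0.596 0.052 0.243]
[0.39, -0.08, 0.0, 0.0, 0.0, -0.58] [0.587 0.06  0.243]
[0.39, -0.08, 0.0, 0.0, 0.0, -0.58] [0.577 0.068 0.243]
[0.39, -0.08, 0.0, 0.0, 0.0, -0.58] [0.567 0.074 0.243]
[0.39, -0.08, 0.0, 0.0, 0.0, -0.58] [0.557 0.08  0.243]
[0.39, -0.08, 0.0, 0.0, 0.0, -0.58] [0.546 0.086 0.243]
[0.39, -0.08, 0.0, 0.0, 0.0, -0.58] [0.535 0.091 0.243]
[0.39, -0.08, 0.0, 0.0, 0.0, -0.58] [0.523 0.095 0.243]
[0.39, -0.08, 0.0, 0.0, 0.0, -0.58] [0.512 0.098 0.243]
[0.39, -0.08, 0.0, 0.0, 0.0, -0.58] [0.5   0.101 0.243]
[0.39, -0.08, 0.0, 0.0, 0.0, -0.58] [0.488 0.103 0.243]
[0.39, -0.08, 0.0, 0.0, 0.0, -0.58] [0.476 0.104 0.243]
```

jog_arm(increments=[[[0.4, -0.25, 0.25, 0, 0, -0.55, -1], [0.43, -0.07, 0, 0, 0, -0.58, -1], [0.43, -0.08, 0, 0, 0, -0.58, -1], [0.43, -0.08, 0, 0, 0, -0.58, -1], [0.39, -0.08, 0, 0, 0, -0.58, -1]]])

```text
time: 8.17
tool_pos: [0.6535, -0.0395, 0.2449]
tcp_rot: [2.082, 2.35, 0.001]
wrist_force: [0.8, -0.5, 0.1]
width: -0.0
grip_force: 0.5
```

jog_arm(increments=[[[0.39, -0.08, 0, 0, 0, -0.58, -1], [0.39, -0.08, 0, 0, 0, -0.58, -1], [0.39, -0.08, 0, 0, 0, -0.58, -1], [0.39, -0.08, 0, 0, 0, -0.58, -1], [0.39, -0.08, 0, 0, 0, -0.58, -1]]])

```text
time: 8.58
tool_pos: [0.6284, 0.0144, 0.2453]
tcp_rot: [1.702, 2.637, 0.002]
wrist_force: [1.5, -0.8, 0.2]
width: 0.005
grip_force: 0.4
```

```bash
python3 - <<'E'
from h import *
p,W=cloud("top"); cv2.imwrite("pics/t4.png",cv2.resize(p[100:260,210:400],(712,600)))
s=read_state(); print(s['time'],s['tool_pos'],s['wrist_force'].round(1))
E
```

```text
8.6333 [0.62713215 0.01612358 0.24514948] [-2.3  0.8 -0.7]
```

View pics/t4.png

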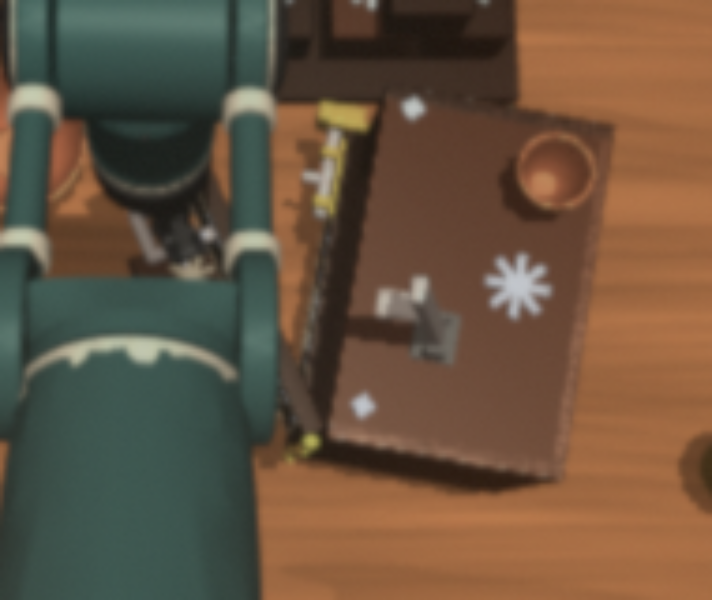

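The leaf is open about 35°, seen from its hinge at (305,440) to the fingers near (190,260), and the bolt is still home. I continue.

jog_arm(increments=[[[0.39, -0.08, 0, 0, 0, -0.58, -1], [0.39, -0.08, 0, 0, 0, -0.58, -1], [0.39, -0.08, 0, 0, 0, -0.58, -1], [0.39, -0.08, 0, 0, 0, -0.58, -1], [0.39, -0.08, 0, 0, 0, -0.58, -1]]])

```text
time: 9.05
tool_pos: [0.5881, 0.0579, 0.2452]
tcp_rot: [1.286, 2.863, 0.002]
wrist_force: [0.5, -1.1, 0.1]
width: 0.001
grip_force: 0.4
```

jog_arm(increments=[[[0.39, -0.08, 0, 0, 0, -0.58, -1], [0.39, -0.08, 0, 0, 0, -0.58, -1], [0.39, -0.08, 0, 0, 0, -0.58, -1], [0.39, -0.08, 0, 0, 0, -0.58, -1], [0.39, -0.08, 0, 0, 0, -0.58, -1]]])

```text
time: 9.47
tool_pos: [0.5365, 0.0876, 0.2452]
tcp_rot: [0.838, 3.024, 0.002]
wrist_force: [1.8, -0.3, -0.1]
width: 0.001
grip_force: 0.4
```

jog_arm(increments=[[[0.39, -0.08, 0, 0, 0, -0.58, -1], [0.39, -0.08, 0, 0, 0, -0.58, -1], [0.39, -0.08, 0, 0, 0, -0.58, -1], [0.39, -0.08, 0, 0, 0, -0.58, -1], [0.39, -0.08, 0, 0, 0, -0.58, -1]]])

```text
time: 9.88
tool_pos: [0.4783, 0.1005, 0.2452]
tcp_rot: [0.371, 3.116, 0.001]
wrist_force: [1.7, 0.1, 0.9]
width: 0.003
grip_force: 0.4
```

```bash
python3 - <<'E'
from h import *
p,W=cloud("scene"); cv2.imwrite("pics/s5.png",cv2.resize(p[80:280,130:330],(600,600)))
s=read_state(); print(s['time'],s['tool_pos'],s['wrist_force'].round(1))
w=W.reshape(-1,3); h=cw(-.087,-.125); c=np.c_[(w[:,:2]-h)@XC,(w[:,:2]-h)@YC,w[:,2]]
m=(c[:,2]>.2)&(c[:,2]<.217)&(c[:,0]<-.03)&(c[:,0]>-.26)&(abs(c[:,1])<.1); q=c[m]
print(len(q),np.median(np.arctan2(-q[:,0],q[:,1])))
E
```

```text
9.9333 [0.47602231 0.10051963 0.24475308] [-2.5 -0.4  0.2]
479 1.4478633948392992
```

View pics/s5.png

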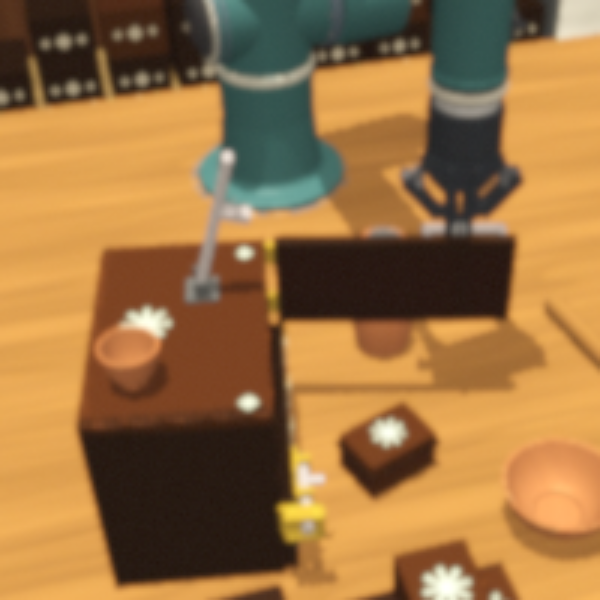

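The leaf stands at about 1.45 rad with jug, boxes and bolt in place. I push slightly more, ease off the pull, and lift straight out.

jog_arm(increments=[[[0.25, -0.05, 0, 0, 0, -0.35, -1], [0.25, -0.05, 0, 0, 0, -0.35, -1], [0, 0, 0, 0, 0, 0, -1], [-0.2, 0, 0, 0, 0, 0, -1], [0, 0, -0.2, 0, 0, 0, -1]]])

```text
time: 10.35
tool_pos: [0.469, 0.0994, 0.2494]
tcp_rot: [0.262, 3.13, -0.0]
wrist_force: [-0.2, 0.4, 0.9]
width: -0.002
grip_force: 0.0
```

jog_arm(increments=[[[0, 0, -0.5, 0, 0, 0, -1], [0, 0, -0.8, 0, 0, 0, -1], [0, 0, -0.8, 0, 0, 0, -1], [0, 0, -0.8, 0, 0, 0, -1], [0, 0, -0.8, 0, 0, 0, -1]]])

```text
time: 10.77
tool_pos: [0.4688, 0.0995, 0.3624]
tcp_rot: [0.262, 3.13, 0.0]
wrist_force: [0.7, 0.3, -0.9]
width: 0.001
grip_force: 0.0
```

jog_arm(increments=[[[0, 0, -0.5, 0, 0, 0, -1], [0, 0, -0.2, 0, 0, 0, -1], [0, 0, 0, 0, 0, 0, -1], [0, 0, 0, 0, 0, 0, -1], [0, 0, 0, 0, 0, 0, -1]]])

```text
time: 11.18
tool_pos: [0.4676, 0.0995, 0.38]
tcp_rot: [-0.26, -3.128, 0.001]
wrist_force: [0.2, -0.2, 1.2]
width: -0.002
grip_force: 0.0
```

```bash
python3 - <<'E'
from h import *
p,W=cloud("scene"); cv2.imwrite("pics/s6.png",p)
s=read_state(); print(s['time'],s['tool_pos'],s['wrist_force'].round(1))
w=W.reshape(-1,3); h=cw(-.087,-.125); c=np.c_[(w[:,:2]-h)@XC,(w[:,:2]-h)@YC,w[:,2]]
m=(c[:,2]>.2)&(c[:,2]<.217)&(c[:,0]<-.03)&(c[:,0]>-.26)&(abs(c[:,1])<.1); q=c[m]
print(len(q),np.median(np.arctan2(-q[:,0],q[:,1])))
E
```

```text
11.2333 [0.46741075 0.09951257 0.37975293] [ 0.1 -0.7 -0.6]
424 1.5297285084864045
```

View pics/s6.png

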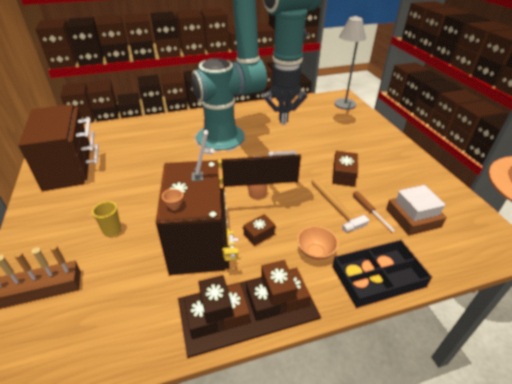

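The leaf stands at about 1.53 rad (260,170), the bar is up (203,150), the gripper is clear, and everything else is in place. I hand in.

```bash
python3 -c "
from h import *
print(bot.finish_job())"
```

```text
the job is handed in; nothing more can be done
None
```

The job is handed in, with no verdict returned: the hold-down bar stands up at roughly 1.3 rad, the top leaf is open at about 1.53 rad, the bottom leaf looks shut with its bolt home, and no loose thing looks to have moved in the last picture.

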